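# Stack the parcel on the scale and hold the code reader over its label

## Task

Finish the bundle on the scale: lay the plain flat carton squarely on the one lying there, then the carton with the barcode label squarely on top, label up. Then take the barcode reader out of its dock, carry it over the top of the rack of packs without hitting that, and finish while still holding the reader upright and still about 20 mm above the label, centred over it and with the long side of its head along the label's long side, never letting it touch the bundle. Leave the other things on the table where they are.

Things in the scene. Friction and masses are not known exactly. Their poses are not given: they have to be found in the camera images.
- carton_base: flat closed rigid brown cardboard carton, 120 long (its x) x 60 wide (its y) x 22 mm thick (z), about 150 g. Origin: centre of its underside, z up. The one that already lies on the scale; loose.
- carton_plain: flat closed rigid brown cardboard carton, 120 long (its x) x 60 wide (its y) x 22 mm thick (z), about 150 g. Origin: centre of its underside, z up. Lies on the table, right of the rack (-y side); no label on top. To be gripped across its 60 mm width from above. A carton lying squarely on another has its origin 22 mm above the other's.
- carton_label: flat closed rigid brown cardboard carton, 120 long (its x) x 60 wide (its y) x 22 mm thick (z), about 150 g. Origin: centre of its underside, z up. Lies on the table, right of the rack; told from the others by the white barcode label on its upper face.
- label (a point): centre of the white barcode label (60 x 36 mm, long side along x, with black bars) on the upper face of carton_label. The point is level with that face, 22 mm above the carton's origin and 20 mm from its middle towards its +x end; axes as the carton's.
- reader: barcode reader standing upright in its dock: grey head 70 (x) x 46 (y) x 34 mm tall, reading window in its underside; above it an upright black grip 38 (x) x 30 (y) mm, 33 to 110 mm high. Origin: centre of the underside = of the window; z up along the grip; head's long side is x. About 220 g. Grip across the 30 mm (y) from above, tool point about 88 mm above the origin.
- dock: black charging dock fixed to the table, 92 x 68 mm, floor 10 mm high with a rim up to 16 mm around the reader's head (about 5 mm of play all round): lift the reader straight up out of it. Origin: centre of its underside.
- scale: flat grey bench scale with a steel pan, fixed on the table left of the rack (+y side); 180 (x) x 170 (y) mm, pan top 32 mm above its origin (centre of underside); the pan does not give.
- rack: steel rack fixed to the table between the scale and the right-hand side, full of white and brown packs on edge: 320 (x) x 90 (y) x 125 mm tall, origin at the centre of its underside.
- tape_roll: bystander: brown cardboard tape core ring, 96 mm across, 26 mm tall, lying among the task's things; origin centre of underside.
- phone: bystander: black phone, 150 x 72 x 9 mm, beyond the scale; origin centre of underside.
- scissors: bystander: scissors with red handles lying flat, 165 mm long, 10 mm tall, in front of the scale near the robot; origin at the pivot.
- matchbox: bystander: small brown matchbox, 54 x 36 x 15 mm, at the left; origin centre of underside.
- bowl: bystander: blue plastic bowl, 120 mm across, 45 mm tall, far right; origin centre of underside.
- bottle: bystander: clear bottle, 56 mm across, 150 mm tall, beyond the rack; origin centre of underside.
- mug: bystander: white mug, 76 mm across, 85 mm tall, far side; origin centre of underside.

How it is judged:
By the outcome, as a careful person would: the job done as asked, in the order asked, and still so for the second after the job is handed in, while the arm keeps its last pose, push and grip.
It also fails if it takes over 72 s, if anything falls off the work surface, if the arm or the gripper's body presses on something with over 40 N, if the wrist force passes 120 N, or if a joint passes its speed limit or range.

## Robot

A 7-joint arm with a two-finger parallel gripper is mounted at the origin on the work surface. World frame = base frame: x ahead of the robot, y to its left, z up, the work surface at z = 0. Lengths are in m, angles in rad, forces in N, time in s.
With the tool pointing down it reaches from about 0.425 to 0.925 m from the base axis. Payload 6.8 kg.
Tool frame: the origin (TCP) lies between the finger pads, 19 mm behind the fingertips; this is the grasp point; z points along the fingers, y is the line along which they close (so a half turn about z gives the same grasp; the last joint's range is limited). The gripper opens to 85 mm and grips with 20 to 120 N. Pads are 22 mm wide; open, the fingers measure 114 mm over their backs; the gripper's body (76 mm by 85 mm) begins 54 mm behind the grasp point. The pads swing forward as they close: fully open they stand 13 mm farther back than shut.
Start: joints at [-1.293, 0.477, 0.022, 1.555, -0.011, 1.109, -0.083], TCP at [0.254, 0.625, 0.25] pointing down, gripper open.
Joint ranges: [-2.96, 2.96], [-0.34, 2.1], [-1.41, 1.46], [0.24, 2.44], [-1.37, 4.51], [0.17, 1.92], [-2.96, 2.96]. Speed limits (rad/s): [2.39, 2.39, 3.14, 3.14, 3.14, 3.14, 3.14].

## Interface

Orientations are given as a unit quaternion [w, x, y, z].
In Python, from station import bot gives the robot as it stands.
- The arm moves only by the tool advance, called by a JSON object that holds its "name" and its "arguments". Schema: {"type":"object","properties":{"moves":{"type":"array","items":{"type":"object","properties":{"sx":{"type":"number"},"sy":{"type":"number"},"sz":{"type":"number"},"twist":{"type":"number"},"jaw":{"type":"number"}},"additionalProperties":false,"required":["jaw"]},"minItems":1,"maxItems":20},"grip_n":{"type":"number"},"only":{"type":"string"},"quiet":{"type":"boolean"},"lines":{"type":"string"}},"required":["moves"],"additionalProperties":false}. moves is a list of rows, 1 to 20 of them, each an object with the fields sx, sy, sz (the shift in m), twist (a turn about the tool's z in rad), jaw (the opening from 0.0 (shut) to 1.0 (fully open)); a field left out counts as zero (the opening has to be given); each row shifts and turns the commanded pose from where the row before left it, along the tool's axes as they then stand; what a row does not reach is not made up. A row lasts 1/10 s, in which the tool goes at most 0.05 m and 0.15 rad, less where a joint would pass 70% of its speed; a pose out of reach is approached as far as the arm can. The fingers move at their own pace and stop on an object; grip_n is the grip in N (left out, the last holds). Time passes only in rows, so rows that do not move let the fingers close. The tool returns the time, the measured TCP pose, the force, the opening and the grip force at its end. only (a regular expression) keeps the lines of the reply that match it, lines (a string "A,B") keeps lines A to B, and quiet returns only ok. Input that does not fit is refused with a message, and nothing moves.
- bot.get_obs(): the state, without advancing time (a new reading comes with each control period).
- bot.read_camera(name): name is "side" or "top" or "wrist"; returns the picture (400x640x3 uint8, blue, green, red); there is no depth.
- bot.camera_info(name): a dict with "vertical_fov" (degrees; the focal length in pixels is half the picture's height over the tangent of half this angle, whatever the lens; pixels are square), "cx", "cy" (the principal point, pixels), "k1" (the pictures are not rectified: a ray, as slopes to the right and down, at radius r is drawn at 1 + k1 r^2 times it, then the intrinsics apply), "view" (4x4, takes a point from world to camera coordinates); the wrist camera has in their place "hand_eye" (4x4, takes a point from camera to tool coordinates, whose origin is the TCP and whose axes are the flange's). Camera axes: x right, y up, looking along -z (the intrinsics and any distortion apply to the point x, -y, -z); pixel columns grow to the right and rows downward; lengths in m; the calibration is good to about 2 mm. A picture is of the moment at which its call begins: read the wrist's pose just before it. camera_info takes no time and is no camera call.
- bot.hand_in(): hands the job in; it is judged then, once.
The state is a dict: "t": time; "q": joint angles; "joint_vel": joint speeds; "joint_torque": joint torques, N m; "eef_pos": TCP position; "tool_rot": TCP orientation; "contact_force": force on the tool from outside, world axes, zero at the start; "torque": the same for the moment, N m; "gripper_width": opening from 0.0 (shut) to 1.0 (fully open); "grasp_force": force on a finger pad.
Only numpy, scipy, OpenCV 4.12 (cv2) and the standard library are available. Lean on these libraries where they do the work, as an engineer would, in place of code of your own. Each camera call takes 0.05 s, during which the arm holds its last target. There are 200 camera calls.

## Working session

There is one attempt and no reset: what is moved stays moved. The work goes in short steps, Python scripts to look and compute and a tool call to move; the robot and the scene stay as the last step left them, time stands still between calls to the robot, and variables do not carry over. Pictures are saved under pics/ and viewed, at most 13 in all, crops included, and the job is handed in when it is done.

```bash
ls; mkdir -p pics; python3 - <<'E'
from station import bot
import cv2
o=bot.get_obs();print(o)
for n in("top","side"):
    cv2.imwrite(f"pics/{n}1.png",bot.read_camera(n));print(bot.camera_info(n))
print(bot.camera_info("wrist"))
E
```

```text
pics
station.py
{'t': 0.0, 'q': array([-1.2931274 ,  0.47782375,  0.02235751,  1.5564487 , -0.01149841,
        1.10928878, -0.08309916]), 'joint_vel': array([ 0.00035143,  0.00050703,  0.00143457, -0.00091667, -0.00156115,
        0.00120372, -0.00031505]), 'joint_torque': array([-7.89733258e-04, -5.96428657e+01,  1.60774883e+00, -2.81208497e+01,
        1.24125404e-02,  8.97985505e-03,  2.85627607e-05]), 'eef_pos': array([0.25379657, 0.62487145, 0.24901133]), 'tool_rot': array([-1.03591156e-04,  1.91686957e-01,  9.81455686e-01, -9.14215223e-04]), 'contact_force': array([-0.25461563, -0.01026483, -0.20260205]), 'torque': array([-0.0095042 , -0.00735102,  0.05486496]), 'grasp_force': 0.0, 'gripper_width': 1.0023034805490765}
{'vertical_fov': 50.57602976747774, 'cx': 315.3807765469594, 'cy': 204.46851960220613, 'k1': -0.09845336444703359, 'view': array([[-0.01352398, -0.99988576, -0.00674974,  0.04916287],
       [ 0.99165249, -0.01427768,  0.12814636, -0.55325899],
       [-0.1282281 , -0.00496035,  0.9917323 , -1.06885141],
       [ 0.        ,  0.        ,  0.        ,  1.        ]])}
{'vertical_fov': 47.338005614394525, 'cx': 314.3877531356178, 'cy': 201.54181423612516, 'k1': -0.033728741698176, 'view': array([[ 0.98788874, -0.1549045 , -0.00896866, -0.52184051],
       [ 0.11082001,  0.66392614,  0.73954108, -0.12432454],
       [-0.10860371, -0.73157821,  0.67305167, -1.26046592],
       [ 0.        ,  0.        ,  0.        ,  1.        ]])}
{'vertical_fov': 64.11547322376855, 'cx': 316.1112250749034, 'cy': 197.21486816792734, 'k1': 0.01878346199162243, 'hand_eye': array([[-6.52999527e-04,  9.58212525e-01,  2.86056515e-01,
         7.21181373e-02],
       [ 9.99999524e-01,  4.18470608e-04,  8.80998771e-04,
        -2.34965189e-04],
       [ 7.24477814e-04,  2.86056954e-01, -9.58212343e-01,
        -1.23549600e-01],
       [ 0.00000000e+00,  0.00000000e+00,  0.00000000e+00,
         1.00000000e+00]])}
```

View pics/top1.png

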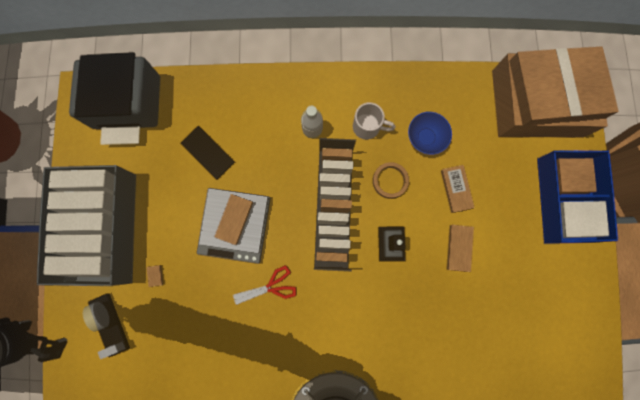

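View pics/side1.png

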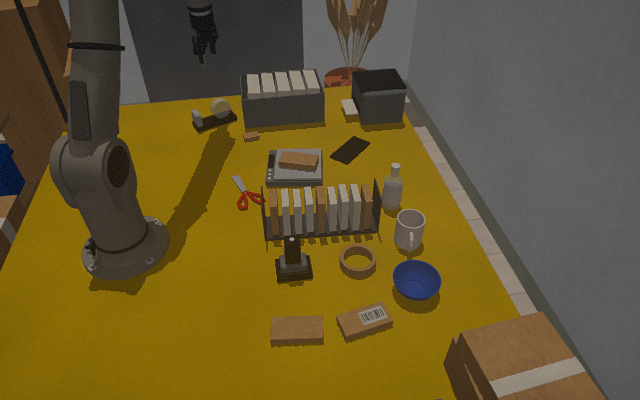

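The top view shows the base carton at about (235,219), the plain one at (460,248), the label carton at (458,188) with its label at the far end, the reader at (392,243), and the rack across columns 318–355. The side view agrees. Next I'll measure these.

```bash
cat > h.py <<'E'
import numpy as np, cv2
from station import bot
from scipy.spatial.transform import Rotation as R
def rot(q): return R.from_quat(np.r_[q[1:],q[0]]).as_matrix()
def cam(n,o=None):
    i=bot.camera_info(n); f=200/np.tan(np.radians(i["vertical_fov"]/2))
    K=np.array([[f,0,i["cx"]],[0,f,i["cy"]],[0,0,1]]); D=np.array([i["k1"],0,0,0.])
    if n=="wrist":
        o=o or bot.get_obs(); T=np.eye(4);T[:3,:3]=rot(o["tool_rot"]);T[:3,3]=o["eef_pos"]; C=T@i["hand_eye"]
    else: C=np.linalg.inv(i["view"])
    return K,D,C
def world(c,px,z):            # pixels -> world at height z
    K,D,C=c; p=cv2.undistortPoints(np.float64(px).reshape(-1,1,2),K,D)[:,0]
    d=np.c_[p[:,0],-p[:,1],-np.ones(len(p))]@C[:3,:3].T
    return C[:3,3]+d*((z-C[2,3])/d[:,2])[:,None]
def pix(c,P):
    K,D,C=c; F=np.diag([1,-1,-1.])@C[:3,:3].T
    return cv2.projectPoints(np.float64(P).reshape(-1,1,3),cv2.Rodrigues(F)[0],-F@C[:3,3],K,D)[0][:,0]
def box(x,y,yaw,z,L,W):
    a=np.radians(yaw);c,s=np.cos(a),np.sin(a)
    return np.array([[x+c*u-s*v,y+s*u+c*v,z] for u,v in((L/2,W/2),(L/2,-W/2),(-L/2,-W/2),(-L/2,W/2))])
def to(x,y,z,yaw):            # yaw: direction of tool y, deg (mod 180). turn, then shift
    o=bot.get_obs(); M=rot(o["tool_rot"]); cur=np.degrees(np.arctan2(M[1,1],M[0,1]))
    d=(yaw-cur+90)%180-90; a=np.radians(-d); M2=M@R.from_euler('z',a).as_matrix()
    dp=np.array([x,y,z])-o["eef_pos"]
    print("pos",o["eef_pos"].round(4),"yaw %.1f"%cur,"q7 %.2f"%o["q"][6],"t %.1f"%o["t"])
    print("turn %.3f"%a,"then shift",(M2.T@dp).round(4),"| unturned",(M.T@dp).round(4))
E
python3 - <<'E'
from h import *
c=cam("top")
for n,p,z in(("base",(235,219),.054),("plain",(460,248),.022),("labelc",(458,188),.022),("label",(457,180),.022),("reader",(398,242),.11),("dock",(392,243),.01),("scale",(235,226),.032),("rack",(337,205),.125)):
    print(n,world(c,[p],z)[0].round(3))
o=bot.get_obs();im=bot.read_camera("wrist")
to(.50,.2,.25,70)
im=cv2.imread("pics/top1.png")
cv2.imwrite("pics/c1.png",np.hstack([cv2.resize(im[180:270,190:280],None,fx=4,fy=4,interpolation=2),cv2.resize(im[160:275,375:480],(329,360),interpolation=2)]))
E
```

```text
base [0.517 0.248 0.054]
plain [ 0.435 -0.338  0.022]
labelc [ 0.595 -0.341  0.022]
label [ 0.616 -0.34   0.022]
reader [ 0.45  -0.157  0.11 ]
dock [ 0.451 -0.16   0.01 ]
scale [0.501 0.252 0.032]
rack [ 0.54  -0.011  0.125]
pos [0.2539 0.625  0.2493] yaw 67.9 q7 -0.08 t 0.1
turn -0.037 then shift [-3.767e-01 -3.152e-01 -3.000e-04] | unturned [-3.880e-01 -3.011e-01 -3.000e-04]
```

View pics/c1.png

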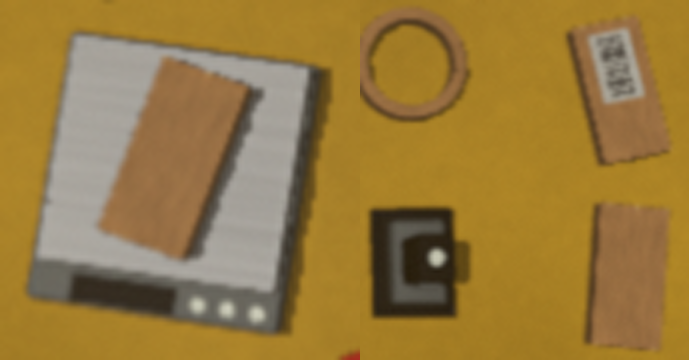

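The crop shows the base carton rotated roughly -20°, the plain carton near 0°, the label carton turned slightly positive with its label at the far end, and the reader square in its dock. I'll move above the base carton to measure it more precisely.

{"name": "advance", "arguments": {"moves": [{"sx": -0.031, "sy": -0.021, "jaw": 1}, {"sx": -0.031, "sy": -0.021, "jaw": 1}, {"sx": -0.031, "sy": -0.021, "jaw": 1}, {"sx": -0.031, "sy": -0.021, "jaw": 1}, {"sx": -0.031, "sy": -0.021, "jaw": 1}, {"sx": -0.031, "sy": -0.021, "jaw": 1}, {"sx": -0.031, "sy": -0.021, "jaw": 1}, {"sx": -0.031, "sy": -0.021, "jaw": 1}, {"sx": -0.031, "sy": -0.021, "jaw": 1}, {"sx": -0.031, "sy": -0.021, "jaw": 1}, {"sx": -0.031, "sy": -0.021, "jaw": 1}, {"sx": -0.031, "sy": -0.021, "jaw": 1}, {"jaw": 1}, {"jaw": 1}]}}

```text
t: 1.55
eef_pos: [0.5041, 0.2511, 0.2498]
tool_rot: [-0.0, 0.193, 0.981, -0.0]
contact_force: [-0.9, 0.5, -0.8]
gripper_width: 1.001
grasp_force: 0.0
```

```bash
cat >> h.py <<'E'
def look(name,pics=True):
    o=bot.get_obs(); c=cam("wrist",o); im=bot.read_camera("wrist")
    cv2.imwrite(f"pics/{name}.png",im); return c,im
def fit(c,im,p0,z,L,W,side=0):
    """pose of a rectangle at height z: maximise grey-edge strength along its projected outline"""
    from scipy.optimize import minimize
    g=cv2.GaussianBlur(im,(0,0),1.5).astype(np.float32)
    G=np.sqrt(sum(cv2.Sobel(g[:,:,k],5,1,0)**2+cv2.Sobel(g[:,:,k],5,0,1)**2 for k in range(3)))
    G=np.minimum(G,np.percentile(G,99)); t=np.linspace(0.05,.95,60)[:,None]
    def score(p,b):
        B=box(p[0]/1e3,p[1]/1e3,p[2],z,L,W); P=np.vstack([B[i]*(1-t)+B[(i+1)%4]*t for i in range(4)])
        q=pix(c,P).astype(np.float32); s=cv2.remap(cv2.GaussianBlur(G,(0,0),b),q[:,:1],q[:,1:],1)
        return -float(s.mean())
    p=np.array([p0[0]*1e3,p0[1]*1e3,p0[2]],float)
    for b,st in((6,8),(3,4),(1,2)):
        S=np.vstack([p,p+[st,0,0],p+[0,st,0],p+[0,0,st]])
        p=minimize(score,p,args=(b,),method="Nelder-Mead",options=dict(initial_simplex=S,xatol=.02,fatol=1e-3)).x
    cv2.polylines(im,[np.int32(pix(c,box(p[0]/1e3,p[1]/1e3,p[2],z,L,W)).round())],True,(0,255,0),1)
    print("fit",p.round(2),"score",score(p,1)/G.mean()); return p
E
python3 - <<'E'
from h import *
c,im=look("w1")
fit(c,im,(.517,.248,-20),.054,.12,.06)
fit(c,im,(.505,.25,-8),.032,.18,.17)
cv2.imwrite("pics/w1f.png",im)
E
```

```text
fit [515.06 254.61 -20.42] score -4.711141
fit [503.17 255.26  -9.31] score -3.8453124
```

View pics/w1f.png

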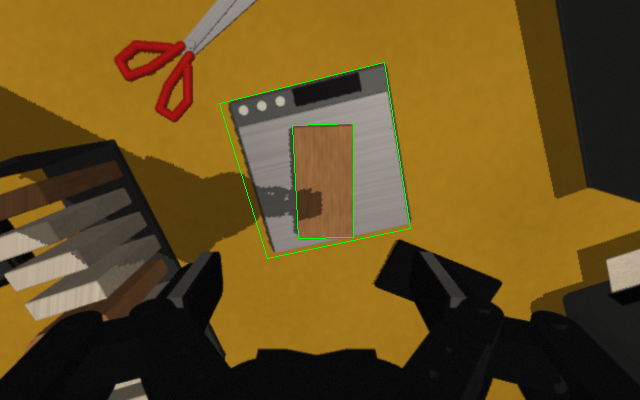

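The green outline sits on the base carton (corners 294,125 to 352,238), giving a pose of about (0.515, 0.255), -20.4°. Now over the rack to the plain carton.

{"name": "advance", "arguments": {"moves": [{"sx": -0.010, "sy": -0.038, "jaw": 1}, {"sx": -0.010, "sy": -0.038, "jaw": 1}, {"sx": -0.010, "sy": -0.038, "jaw": 1}, {"sx": -0.010, "sy": -0.038, "jaw": 1}, {"sx": -0.010, "sy": -0.038, "jaw": 1}, {"sx": -0.010, "sy": -0.038, "jaw": 1}, {"sx": -0.010, "sy": -0.038, "jaw": 1}, {"sx": -0.010, "sy": -0.038, "jaw": 1}, {"sx": -0.010, "sy": -0.038, "jaw": 1}, {"sx": -0.011, "sy": -0.038, "jaw": 1}, {"sx": -0.011, "sy": -0.038, "jaw": 1}, {"sx": -0.011, "sy": -0.038, "jaw": 1}, {"sx": -0.011, "sy": -0.038, "jaw": 1}, {"sx": -0.011, "sy": -0.038, "jaw": 1}, {"sx": -0.011, "sy": -0.038, "jaw": 1}, {"twist": -0.13, "jaw": 1}, {"sz": 0.01, "twist": -0.13, "jaw": 1}, {"sz": 0.02, "twist": -0.13, "jaw": 1}, {"jaw": 1}, {"jaw": 1}]}}

```text
t: 3.6
eef_pos: [0.4344, -0.3338, 0.22]
tool_rot: [-0.0, -0.001, 1.0, 0.0]
contact_force: [0.4, -0.6, -0.8]
gripper_width: 0.995
grasp_force: 0.0
```

```bash
python3 - <<'E'
from h import *
c,im=look("w2")
fit(c,im,(.435,-.338,-2),.022,.12,.06)
fit(c,im,(.595,-.341,8),.022,.12,.06)
cv2.imwrite("pics/w2f.png",im)
ct=cam("top");it=cv2.imread("pics/top1.png")
fit(ct,it,(.515,.252,-20),.054,.12,.06)
fit(ct,it,(.503,.253,-9),.032,.18,.17)
fit(ct,it,(.435,-.338,-2),.022,.12,.06)
fit(ct,it,(.595,-.341,8),.022,.12,.06)
to(.435,-.338,.1,88)
E
```

```text
fit [ 433.15 -340.39   -7.03] score -3.4030113
fit [ 592.86 -355.62   -8.69] score -4.696443
fit [498.68 258.02 -14.94] score -3.5937068
fit [502.65 254.23  -9.25] score -4.2894917
fit [ 435.68 -334.57   -7.22] score -1.8020476
fit [ 552.55 -340.55    7.51] score -2.2599082
pos [ 0.4346 -0.3342  0.2205] yaw 90.2 q7 2.28 t 3.6
turn 0.038 then shift [-0.0004 -0.0038  0.1205] | unturned [-0.0003 -0.0038  0.1205]
```

View pics/w2f.png

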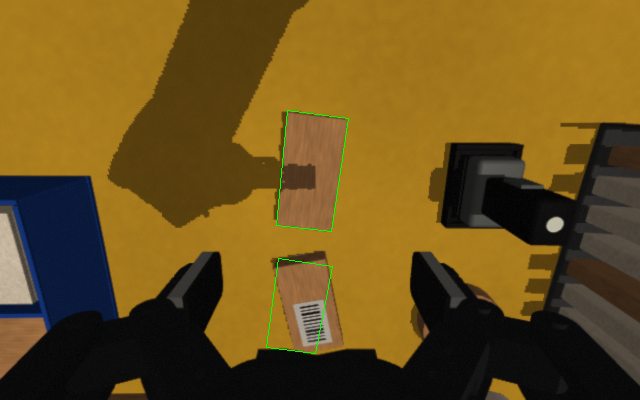

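The plain-carton outline matches the picture (277,226 to 348,118): (0.433, -0.340), yaw -7°. The label-carton fit is wrong, so I'll redo it later. Now grasping the plain carton.

{"name": "advance", "arguments": {"moves": [{"sy": -0.006, "twist": 0.126, "jaw": 1}, {"sz": 0.04, "jaw": 1}, {"sz": 0.04, "jaw": 1}, {"sz": 0.04, "jaw": 1}, {"sz": 0.04, "jaw": 1}, {"sz": 0.02, "jaw": 1}, {"sz": 0.01, "jaw": 1}, {"sz": 0.008, "jaw": 1}, {"jaw": 1}, {"jaw": 1}], "grip_n": 40}}

```text
t: 4.65
eef_pos: [0.4347, -0.3413, 0.0231]
tool_rot: [0.001, 0.061, 0.998, -0.0]
contact_force: [1.2, 0.2, -0.0]
gripper_width: 0.997
grasp_force: 0.0
```

```bash
python3 - <<'E'
from h import *
to(.4332,-.3404,.022,83)
E
```

```text
pos [ 0.4347 -0.3413  0.0231] yaw 83.0 q7 2.34 t 4.7
turn 0.000 then shift [0.0016 0.0007 0.0011] | unturned [0.0016 0.0007 0.0011]
```

{"name": "advance", "arguments": {"moves": [{"jaw": 0.3}, {"jaw": 0.3}, {"jaw": 0.3}, {"jaw": 0.3}, {"jaw": 0.3}, {"jaw": 0.3}], "grip_n": 40}}

```text
t: 5.25
eef_pos: [0.4345, -0.3412, 0.0231]
tool_rot: [0.001, 0.061, 0.998, -0.0]
contact_force: [-1.4, 1.1, 6.3]
gripper_width: 0.692
grasp_force: 42.4
```

{"name": "advance", "arguments": {"moves": [{"sz": -0.02, "jaw": 0.3}, {"sz": -0.045, "jaw": 0.3}, {"sz": -0.045, "jaw": 0.3}, {"sz": -0.045, "jaw": 0.3}, {"sz": -0.045, "jaw": 0.3}]}}

```text
t: 5.75
eef_pos: [0.4334, -0.3406, 0.224]
tool_rot: [0.0, 0.061, 0.998, 0.0]
contact_force: [1.4, 0.1, -2.3]
gripper_width: 0.691
grasp_force: 45.0
```

{"name": "advance", "arguments": {"moves": [{"sy": 0.02, "jaw": 0.3}, {"sy": 0.04, "jaw": 0.3}, {"sy": 0.04, "jaw": 0.3}, {"sy": 0.04, "jaw": 0.3}, {"sy": 0.04, "jaw": 0.3}, {"sy": 0.04, "jaw": 0.3}, {"sy": 0.04, "jaw": 0.3}, {"sy": 0.04, "jaw": 0.3}, {"sy": 0.04, "jaw": 0.3}, {"sy": 0.04, "jaw": 0.3}, {"sy": 0.04, "jaw": 0.3}, {"sx": -0.002, "sy": 0.04, "jaw": 0.3}, {"sx": -0.002, "sy": 0.04, "jaw": 0.3}, {"sx": -0.002, "sy": 0.04, "jaw": 0.3}, {"sx": -0.002, "sy": 0.04, "jaw": 0.3}, {"sy": 0.022, "twist": 0.117, "jaw": 0.3}, {"twist": 0.117, "jaw": 0.3}, {"jaw": 0.3}, {"jaw": 0.3}]}}

```text
t: 7.65
eef_pos: [0.5148, 0.2549, 0.222]
tool_rot: [-0.0, 0.176, 0.984, -0.0]
contact_force: [0.4, -0.5, -1.1]
gripper_width: 0.693
grasp_force: 45.0
```

```bash
python3 - <<'E'
from h import *
o=bot.get_obs();b=o["eef_pos"]
c,im=look("w3")
p=fit(c,im,(b[0],b[1],-20.4),b[2]-.001,.12,.06)
to(.5151,.2546,.077,69.6)
cv2.imwrite("pics/w3f.png",im)
E
```

```text
fit [512.64 255.31 -20.25] score -3.6915069
pos [0.5149 0.2547 0.222 ] yaw 69.7 q7 0.74 t 7.7
turn 0.002 then shift [-0.0003  0.      0.145 ] | unturned [-0.0003  0.      0.145 ]
```

View pics/w3f.png

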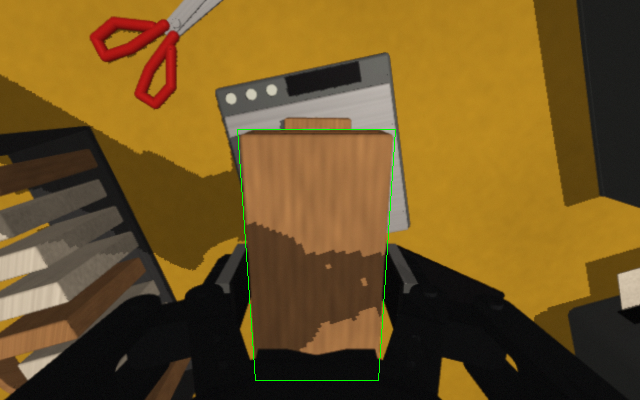

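The held carton's near top edge is at about row 136, with its front face between rows 129 and 136, so the fit latched onto the lower edge. The base carton's near edge is at row 119. I'll measure both edges directly.

```bash
python3 - <<'E'
from h import *
c=cam("wrist"); im=cv2.imread("pics/w3.png")
o=bot.get_obs();e=o["eef_pos"];M=rot(o["tool_rot"])
f=lambda px,z:((world(c,px,z)-e)@M).round(4)
g=im[110:150,317].astype(int).sum(1); print(g)
print("held near top edge",f([(242,136),(392,136),(317,136)],e[2]-.001))
print("held bottom edge",f([(317,129)],e[2]-.023))
print("base near top",f([(285,119),(350,119),(317,119)],.054))
E
```

```text
[483 490 501 510 507 501 478 388 268 301 320 330 324 333 334 338 343 349
 373 357 232 180 205 172 223 284 305 320 331 333 334 338 333 340 338 343
 342 341 344 343]
held near top edge [[ 0.0595 -0.0288  0.001 ]
 [ 0.0595  0.0288  0.001 ]
 [ 0.0595 -0.      0.001 ]]
held bottom edge [[0.0604 0.     0.023 ]]
base near top [[ 0.0575 -0.0281  0.168 ]
 [ 0.0575  0.0296  0.168 ]
 [ 0.0575  0.0003  0.168 ]]
```

{"name": "advance", "arguments": {"moves": [{"sx": -0.001, "sy": 0.0004, "sz": 0.03, "jaw": 0.3}, {"sz": 0.04, "jaw": 0.3}, {"sz": 0.04, "jaw": 0.3}, {"sz": 0.02, "jaw": 0.3}, {"sz": 0.007, "jaw": 0.3}, {"sz": 0.003, "jaw": 0.3}, {"sz": 0.002, "jaw": 0.3}, {"sz": 0.002, "jaw": 0.3}, {"sz": 0.001, "jaw": 0.3}, {"jaw": 0.3}, {"jaw": 0.3}]}}

```text
t: 8.8
eef_pos: [0.5162, 0.2559, 0.0774]
tool_rot: [0.0, 0.177, 0.984, 0.0]
contact_force: [-0.6, -0.1, -1.4]
gripper_width: 0.688
grasp_force: 44.9
```

{"name": "advance", "arguments": {"moves": [{"sz": 0.0005, "jaw": 0.3}, {"sz": 0.0005, "jaw": 0.3}, {"jaw": 0.3}]}}

```text
t: 9.1
eef_pos: [0.5163, 0.2559, 0.0771]
tool_rot: [0.0, 0.177, 0.984, 0.0]
contact_force: [-1.9, -1.8, 8.2]
gripper_width: 0.69
grasp_force: 46.1
```

{"name": "advance", "arguments": {"moves": [{"jaw": 0.75}, {"jaw": 0.85}, {"jaw": 1}, {"jaw": 1}, {"jaw": 1}, {"sz": -0.02, "jaw": 1}, {"sz": -0.04, "jaw": 1}, {"sz": -0.04, "jaw": 1}, {"sz": -0.04, "jaw": 1}, {"jaw": 1}, {"jaw": 1}]}}

```text
t: 10.2
eef_pos: [0.5164, 0.256, 0.2169]
tool_rot: [0.001, 0.177, 0.984, 0.001]
contact_force: [-0.7, 0.6, -0.4]
gripper_width: 0.997
grasp_force: 0.0
```

```bash
python3 - <<'E'
from h import *
c,im=look("w4")
p=fit(c,im,(.515,.2546,-20.4),.076,.12,.06)
cv2.imwrite("pics/w4f.png",cv2.resize(im[60:300,200:440],None,fx=2.5,fy=2.5,interpolation=2))
E
```

```text
fit [514.96 255.96 -20.46] score -4.5471754
```

View pics/w4f.png

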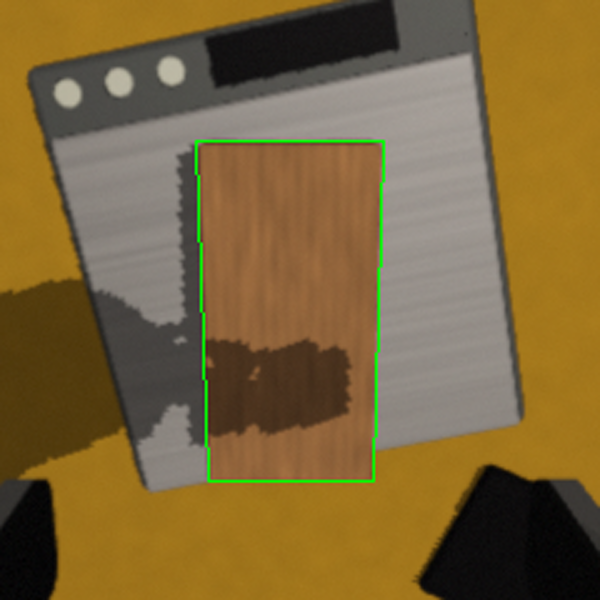

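The green outline coincides with the placed plain carton: (0.515, 0.256), -20.5°, within about 1 mm of the base. Next is the label carton.

{"name": "advance", "arguments": {"moves": [{"sx": -0.018, "sy": -0.0357, "jaw": 1}, {"sx": -0.018, "sy": -0.0357, "jaw": 1}, {"sx": -0.018, "sy": -0.0357, "jaw": 1}, {"sx": -0.018, "sy": -0.0357, "jaw": 1}, {"sx": -0.018, "sy": -0.0357, "jaw": 1}, {"sx": -0.018, "sy": -0.0357, "jaw": 1}, {"sx": -0.018, "sy": -0.0357, "jaw": 1}, {"sx": -0.018, "sy": -0.0357, "jaw": 1}, {"sx": -0.018, "sy": -0.0357, "jaw": 1}, {"sx": -0.018, "sy": -0.0357, "jaw": 1}, {"sx": -0.018, "sy": -0.0357, "jaw": 1}, {"sx": -0.018, "sy": -0.0357, "jaw": 1}, {"sx": -0.018, "sy": -0.0357, "jaw": 1}, {"sx": -0.018, "sy": -0.0357, "jaw": 1}, {"sx": -0.018, "sy": -0.0357, "jaw": 1}, {"twist": -0.14, "jaw": 1}, {"twist": -0.14, "jaw": 1}, {"twist": -0.14, "jaw": 1}, {"twist": -0.14, "jaw": 1}, {"jaw": 1}]}}

```text
t: 12.25
eef_pos: [0.5816, -0.3399, 0.2138]
tool_rot: [-0.001, -0.102, 0.995, 0.001]
contact_force: [0.5, -0.1, 0.3]
gripper_width: 0.997
grasp_force: 0.0
```

```bash
python3 - <<'E'
from h import *
c,im=look("w5")
p=fit(c,im,(.595,-.341,11),.022,.12,.06)
a=np.radians(p[2]);l=p[:2]/1e3+.02*np.array([np.cos(a),np.sin(a)])
fit(c,im,(l[0],l[1],p[2]),.022,.06,.036)
to(p[0]/1e3,p[1]/1e3,.0225,90+p[2])
cv2.imwrite("pics/w5f.png",im)
E
```

```text
fit [ 591.38 -341.8    10.92] score -3.4637892
fit [ 614.71 -348.05   10.14] score -5.720928
pos [ 0.5818 -0.34    0.2141] yaw 101.5 q7 2.34 t 12.3
turn 0.010 then shift [-0.0095 -0.004   0.1916] | unturned [-0.0095 -0.0041  0.1916]
```

View pics/w5f.png

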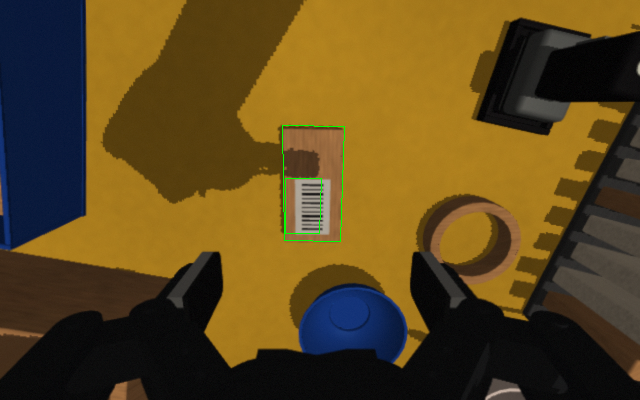

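The outline sits on the label carton: (0.591, -0.342), yaw 10.9°. The label is at about (312,207), centred across the width and on the far end. The gripper clears the tape roll and bowl, so I'll grasp.

{"name": "advance", "arguments": {"moves": [{"sx": -0.0095, "sy": -0.004, "twist": 0.01, "jaw": 1}, {"sz": 0.04, "jaw": 1}, {"sz": 0.04, "jaw": 1}, {"sz": 0.04, "jaw": 1}, {"sz": 0.04, "jaw": 1}, {"sz": 0.02, "jaw": 1}, {"sz": 0.008, "jaw": 1}, {"sz": 0.003, "jaw": 1}, {"jaw": 1}, {"jaw": 1}], "grip_n": 40}}

```text
t: 13.3
eef_pos: [0.5938, -0.3429, 0.0266]
tool_rot: [0.001, -0.097, 0.995, -0.001]
contact_force: [-0.4, 0.0, 0.7]
gripper_width: 0.997
grasp_force: 0.0
```

```bash
python3 - <<'E'
from h import *
to(.5914,-.3418,.023,100.9)
E
```

```text
pos [ 0.5938 -0.3429  0.0266] yaw 101.1 q7 2.38 t 13.3
turn 0.003 then shift [0.0022 0.0015 0.0035] | unturned [0.0022 0.0015 0.0035]
```

{"name": "advance", "arguments": {"moves": [{"jaw": 0.3}, {"jaw": 0.3}, {"jaw": 0.3}, {"jaw": 0.3}, {"jaw": 0.3}, {"jaw": 0.3}], "grip_n": 40}}

```text
t: 13.9
eef_pos: [0.5933, -0.3425, 0.0263]
tool_rot: [0.001, -0.097, 0.995, -0.0]
contact_force: [-1.6, 1.0, 5.9]
gripper_width: 0.69
grasp_force: 43.9
```

{"name": "advance", "arguments": {"moves": [{"sz": -0.02, "jaw": 0.3}, {"sz": -0.045, "jaw": 0.3}, {"sz": -0.045, "jaw": 0.3}, {"sz": -0.045, "jaw": 0.3}, {"sz": -0.045, "jaw": 0.3}]}}

```text
t: 14.4
eef_pos: [0.5922, -0.3421, 0.2269]
tool_rot: [-0.0, -0.097, 0.995, 0.0]
contact_force: [1.1, -0.9, -2.3]
gripper_width: 0.686
grasp_force: 43.9
```

{"name": "advance", "arguments": {"moves": [{"sx": -0.0026, "sy": 0.021, "jaw": 0.3}, {"sx": -0.0026, "sy": 0.04, "jaw": 0.3}, {"sx": -0.0026, "sy": 0.04, "jaw": 0.3}, {"sx": -0.0026, "sy": 0.04, "jaw": 0.3}, {"sx": -0.0026, "sy": 0.04, "jaw": 0.3}, {"sx": -0.0026, "sy": 0.04, "jaw": 0.3}, {"sx": -0.0026, "sy": 0.04, "jaw": 0.3}, {"sx": -0.0026, "sy": 0.04, "jaw": 0.3}, {"sx": -0.0026, "sy": 0.04, "jaw": 0.3}, {"sx": -0.0026, "sy": 0.04, "jaw": 0.3}, {"sx": -0.0026, "sy": 0.04, "jaw": 0.3}, {"sx": -0.0026, "sy": 0.04, "jaw": 0.3}, {"sx": -0.0026, "sy": 0.04, "jaw": 0.3}, {"sx": -0.0026, "sy": 0.04, "jaw": 0.3}, {"sx": -0.0026, "sy": 0.04, "twist": 0.138, "jaw": 0.3}, {"sy": 0.021, "twist": 0.138, "jaw": 0.3}, {"twist": 0.138, "jaw": 0.3}, {"twist": 0.138, "jaw": 0.3}, {"jaw": 0.3}, {"jaw": 0.3}]}}

```text
t: 16.4
eef_pos: [0.5175, 0.2561, 0.2251]
tool_rot: [0.0, 0.176, 0.984, -0.0]
contact_force: [0.1, 0.4, -1.1]
gripper_width: 0.688
grasp_force: 43.9
```

```bash
python3 - <<'E'
from h import *
c,im=look("w6")
o=bot.get_obs();e=o["eef_pos"];M=rot(o["tool_rot"])
f=lambda px,z:((world(c,px,z)-e)@M).round(4)
g=cv2.cvtColor(im,6)[90:160,317].astype(int); d=np.diff(g)
print([(i+90.5,v) for i,v in enumerate(d) if abs(v)>12])
for r in (115,120,125,130,135): print(r,f([(317,r)],e[2]-.0043),f([(317,r)],.076))
to(.5169,.2553,.1023,69.5)
E
```

```text
[(94.5, np.int64(23)), (95.5, np.int64(32)), (96.5, np.int64(16)), (113.5, np.int64(-22)), (114.5, np.int64(-40)), (116.5, np.int64(17)), (132.5, np.int64(-56)), (136.5, np.int64(19)), (137.5, np.int64(21))]
115 [[0.0673 0.     0.0043]] [[0.0617 0.0003 0.1491]]
120 [[0.0654 0.     0.0043]] [[0.0577 0.0003 0.1491]]
125 [[0.0635 0.     0.0043]] [[0.0537 0.0003 0.1491]]
130 [[0.0616 0.     0.0043]] [[0.0496 0.0003 0.1491]]
135 [[0.0597 0.     0.0043]] [[0.0454 0.0003 0.1491]]
pos [0.5176 0.2561 0.2251] yaw 69.7 q7 0.72 t 16.4
turn 0.003 then shift [ 0.0004 -0.0009  0.1228] | unturned [ 0.0004 -0.0009  0.1228]
```

View pics/w6.png

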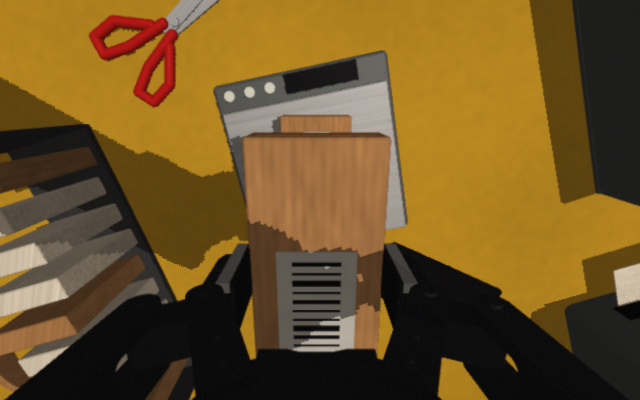

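The held carton's near top edge is at about row 137 and the stack's edge at row 114, so it needs about 1.5 mm more towards the robot. The label is up, at the far end. Lowering.

{"name": "advance", "arguments": {"moves": [{"sx": 0.0015, "sy": -0.0004, "sz": 0.03, "jaw": 0.3}, {"sz": 0.04, "jaw": 0.3}, {"sz": 0.03, "jaw": 0.3}, {"sz": 0.012, "jaw": 0.3}, {"sz": 0.005, "jaw": 0.3}, {"sz": 0.002, "jaw": 0.3}, {"sz": 0.002, "jaw": 0.3}, {"sz": 0.001, "jaw": 0.3}, {"sz": 0.0005, "jaw": 0.3}, {"jaw": 0.3}]}}

```text
t: 17.45
eef_pos: [0.5164, 0.2566, 0.103]
tool_rot: [0.0, 0.178, 0.984, 0.0]
contact_force: [-0.0, -1.0, -3.0]
gripper_width: 0.685
grasp_force: 43.8
```

{"name": "advance", "arguments": {"moves": [{"sy": -0.0003, "sz": 0.0005, "jaw": 0.3}, {"sz": 0.0005, "jaw": 0.3}, {"sz": 0.0005, "jaw": 0.3}, {"jaw": 0.3}]}}

```text
t: 17.85
eef_pos: [0.5162, 0.2564, 0.1023]
tool_rot: [0.0, 0.178, 0.984, 0.0]
contact_force: [-2.6, -1.3, 10.5]
gripper_width: 0.686
grasp_force: 45.1
```

{"name": "advance", "arguments": {"moves": [{"jaw": 0.75}, {"jaw": 0.85}, {"jaw": 1}, {"jaw": 1}, {"jaw": 1}, {"sz": -0.02, "jaw": 1}, {"sz": -0.04, "jaw": 1}, {"sz": -0.04, "jaw": 1}, {"sz": -0.04, "jaw": 1}, {"jaw": 1}, {"jaw": 1}]}}

```text
t: 18.95
eef_pos: [0.5164, 0.2564, 0.2419]
tool_rot: [0.001, 0.178, 0.984, 0.001]
contact_force: [0.3, 0.0, -0.1]
gripper_width: 1.0
grasp_force: 0.0
```

```bash
python3 - <<'E'
from h import *
c,im=look("w7")
p=fit(c,im,(.515,.256,-20.4),.098,.12,.06)
a=np.radians(p[2]);l=p[:2]/1e3+.02*np.array([np.cos(a),np.sin(a)]);print(l)
print(fit(c,im,(l[0],l[1],p[2]),.098,.06,.036))
cv2.imwrite("pics/w7f.png",cv2.resize(im[60:300,200:440],None,fx=2.5,fy=2.5,interpolation=2))
to(.43,-.16,.25,90)
E
```

```text
fit [495.07 253.73 -21.47] score -3.9257119
[0.51368079 0.24641177]
fit [536.35 248.6  -20.59] score -5.2222633
[536.34753829 248.601357   -20.59352656]
pos [0.5156 0.256  0.2405] yaw 69.5 q7 0.72 t 19.0
turn -0.358 then shift [ 0.0856 -0.416  -0.0094] | unturned [-0.0655 -0.4197 -0.0094]
```

View pics/w7f.png

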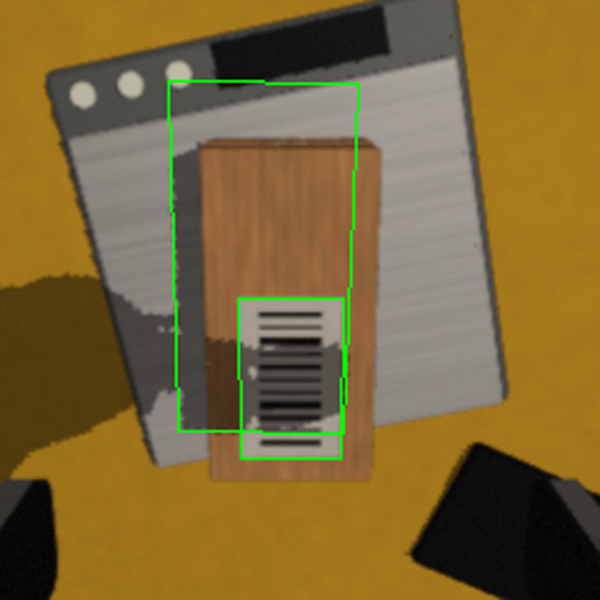

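The label fit is good: centre (0.536, 0.249), yaw -20.6°. The top carton sits squarely in the picture at crop rows 148–481, and its own fit drifted so I'm ignoring that. Moving over the reader.

{"name": "advance", "arguments": {"moves": [{"sx": -0.006, "sy": -0.038, "jaw": 1}, {"sx": -0.006, "sy": -0.038, "jaw": 1}, {"sx": -0.006, "sy": -0.038, "jaw": 1}, {"sx": -0.006, "sy": -0.038, "jaw": 1}, {"sx": -0.006, "sy": -0.038, "jaw": 1}, {"sx": -0.006, "sy": -0.038, "jaw": 1}, {"sx": -0.006, "sy": -0.038, "jaw": 1}, {"sx": -0.006, "sy": -0.038, "jaw": 1}, {"sx": -0.006, "sy": -0.038, "jaw": 1}, {"sx": -0.006, "sy": -0.038, "jaw": 1}, {"sx": -0.006, "sy": -0.038, "jaw": 1}, {"twist": -0.119, "jaw": 1}, {"twist": -0.119, "jaw": 1}, {"twist": -0.119, "jaw": 1}, {"jaw": 1}, {"jaw": 1}]}}

```text
t: 20.6
eef_pos: [0.4308, -0.1583, 0.24]
tool_rot: [-0.001, 0.002, 1.0, 0.0]
contact_force: [-0.7, 0.8, 0.1]
gripper_width: 1.001
grasp_force: 0.0
```

```bash
python3 - <<'E'
from h import *
b=bot.get_obs()
c,im=look("w8")
px=np.array([(201,148),(380,148),(211,481),(372,481)])/2.5+[200,60]
T=dict(b,eef_pos=np.array([.5164,.2564,.2419]),tool_rot=np.array([.0008,.178,.984,.0008]))
W=world(cam("wrist",T),px,.098);print(W.round(4),W.mean(0).round(4))
p=fit(c,im,(.451,-.160,0),.016,.092,.068)
p=fit(c,im,(.451,-.160,0),.044,.070,.046)
p=fit(c,im,(.451,-.160,0),.120,.038,.030)
cv2.imwrite("pics/w8f.png",cv2.resize(im[0:300,140:520],None,fx=2,fy=2,interpolation=2))
to(.45,-.16,.098,90)
E
```

```text
[[0.4512 0.2493 0.098 ]
 [0.4717 0.3039 0.098 ]
 [0.5629 0.2073 0.098 ]
 [0.5837 0.2629 0.098 ]] [0.5174 0.2559 0.098 ]
fit [ 4.4763e+02 -1.5842e+02 -3.5000e-01] score -7.8753953
fit [ 449.4  -150.59   -0.48] score -5.7035327
fit [ 436.39 -149.33    0.93] score -6.134743
pos [ 0.4309 -0.1583  0.2402] yaw 89.8 q7 1.86 t 20.6
turn -0.004 then shift [-0.0193 -0.0017  0.1422] | unturned [-0.0193 -0.0016  0.1422]
```

View pics/w8f.png

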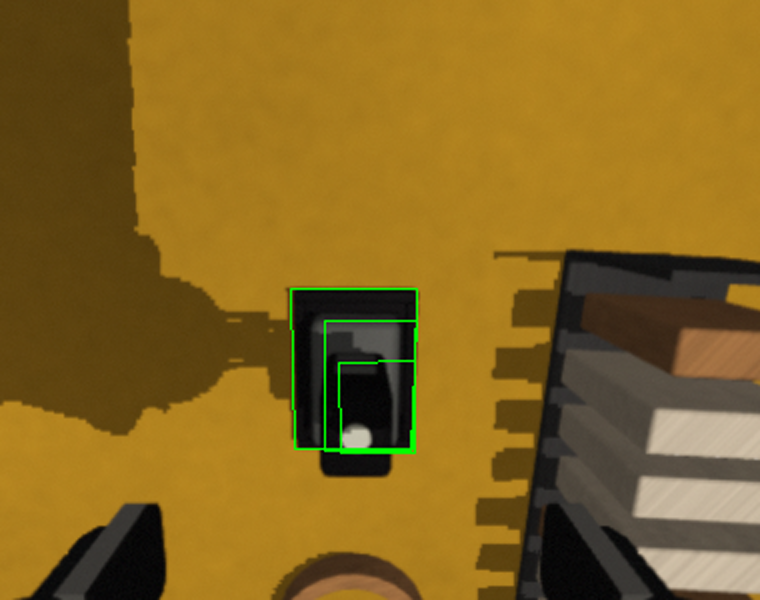

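The dock outline is exact. By eye, the reader head's near top corners are at crop (312,320) and (402,320), and the grip top's far edge is at row 476, columns 320–391. I'll convert those.

```bash
python3 - <<'E'
from h import *
c=cam("wrist"); q=lambda p:np.array(p)/2+[140,0]
print(world(c,q([(312,320),(402,320)]),.044).round(4))
print(world(c,q([(320,476),(391,476),(356,437)]),.120).round(4))
P=pix(c,np.vstack([box(.4476,-.1584,-.35,.044,.07,.046),box(.4476,-.1584,-.35,.12,.038,.03)]))
print(((P-[140,0])*2).round())
E
```

```text
[[ 0.4144 -0.1793  0.044 ]
 [ 0.4146 -0.1339  0.044 ]]
[[ 0.4663 -0.1725  0.12  ]
 [ 0.4665 -0.1431  0.12  ]
 [ 0.4492 -0.1576  0.12  ]]
[[396. 446.]
 [311. 446.]
 [308. 316.]
 [400. 316.]
 [390. 477.]
 [318. 476.]
 [316. 388.]
 [392. 388.]]
```

{"name": "advance", "arguments": {"moves": [{"sx": -0.016, "sy": 0.001, "jaw": 1}, {"jaw": 1}, {"sz": 0.035, "jaw": 1}, {"sz": 0.035, "jaw": 1}, {"sz": 0.035, "jaw": 1}, {"sz": 0.02, "jaw": 1}, {"sz": 0.01, "jaw": 1}, {"sz": 0.007, "jaw": 1}, {"jaw": 1}, {"jaw": 1}], "grip_n": 60}}

```text
t: 21.65
eef_pos: [0.448, -0.1577, 0.0998]
tool_rot: [0.001, 0.001, 1.0, -0.0]
contact_force: [0.5, -0.4, -0.2]
gripper_width: 0.997
grasp_force: 0.0
```

```bash
python3 - <<'E'
from h import *
to(.448,-.1573,.098,89.8)
E
```

```text
pos [ 0.448  -0.1577  0.0998] yaw 89.9 q7 2.01 t 21.6
turn 0.002 then shift [0.     0.0004 0.0018] | unturned [0.     0.0004 0.0018]
```

{"name": "advance", "arguments": {"moves": [{"sz": 0.001, "jaw": 0.1}, {"jaw": 0.1}, {"jaw": 0.1}, {"jaw": 0.1}, {"jaw": 0.1}, {"jaw": 0.1}, {"jaw": 0.1}, {"jaw": 0.1}], "grip_n": 70}}

```text
t: 22.45
eef_pos: [0.4478, -0.1575, 0.0984]
tool_rot: [0.0, 0.0, 1.0, 0.0]
contact_force: [-0.8, 0.6, 5.9]
gripper_width: 0.34
grasp_force: 69.8
```

{"name": "advance", "arguments": {"moves": [{"sz": -0.01, "jaw": 0.1}, {"sz": -0.02, "jaw": 0.1}, {"sz": -0.03, "jaw": 0.1}, {"sz": -0.035, "jaw": 0.1}, {"sz": -0.035, "jaw": 0.1}, {"sz": -0.035, "jaw": 0.1}, {"sz": -0.035, "jaw": 0.1}, {"jaw": 0.1}, {"jaw": 0.1}]}}

```text
t: 23.35
eef_pos: [0.4472, -0.1575, 0.2983]
tool_rot: [0.001, 0.0, 1.0, 0.0]
contact_force: [-0.9, -0.2, -3.2]
gripper_width: 0.339
grasp_force: 69.4
```

```bash
python3 - <<'E'
from h import *
to(.5363,.2486,.30,69.4)
b=bot.get_obs()
cv2.imwrite("pics/s2.png",bot.read_camera("side")[100:300,200:440].repeat(2,0).repeat(2,1))
E
```

```text
pos [ 0.4472 -0.1575  0.2983] yaw 90.0 q7 1.83 t 23.4
turn 0.359 then shift [ 0.0595  0.4115 -0.0014] | unturned [-0.0887  0.4062 -0.0014]
```

View pics/s2.png

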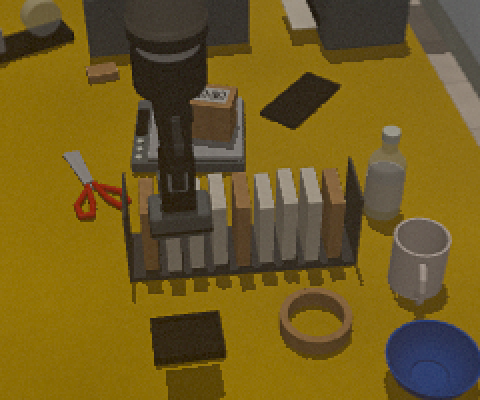

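The picture shows the reader held upright above the empty dock, with the stack neat on the scale behind it. Next, carry it over the rack.

{"name": "advance", "arguments": {"moves": [{"sx": -0.004, "sy": 0.018, "jaw": 0.1}, {"sx": -0.008, "sy": 0.037, "jaw": 0.1}, {"sx": -0.008, "sy": 0.037, "jaw": 0.1}, {"sx": -0.008, "sy": 0.037, "jaw": 0.1}, {"sx": -0.008, "sy": 0.037, "jaw": 0.1}, {"sx": -0.008, "sy": 0.037, "jaw": 0.1}, {"sx": -0.008, "sy": 0.037, "jaw": 0.1}, {"sx": -0.008, "sy": 0.037, "jaw": 0.1}, {"sx": -0.008, "sy": 0.037, "jaw": 0.1}, {"sx": -0.008, "sy": 0.037, "jaw": 0.1}, {"sx": -0.008, "sy": 0.037, "jaw": 0.1}, {"sx": -0.004, "sy": 0.018, "twist": 0.12, "jaw": 0.1}, {"twist": 0.12, "jaw": 0.1}, {"twist": 0.12, "jaw": 0.1}, {"sz": 0.02, "jaw": 0.1}, {"sz": 0.02, "jaw": 0.1}, {"jaw": 0.1}, {"jaw": 0.1}]}}

```text
t: 25.2
eef_pos: [0.5351, 0.2479, 0.2567]
tool_rot: [-0.001, 0.179, 0.984, -0.001]
contact_force: [-0.7, -0.7, -3.4]
gripper_width: 0.345
grasp_force: 69.5
```

```bash
python3 - <<'E'
from h import *
to(.5363,.2486,.2075,69.4)
E
```

```text
pos [0.5351 0.2479 0.2567] yaw 69.3 q7 0.75 t 25.2
turn -0.001 then shift [-0.001   0.0012  0.0492] | unturned [-0.001   0.0012  0.0492]
```

{"name": "advance", "arguments": {"moves": [{"sx": -0.001, "sy": 0.001, "sz": 0.015, "jaw": 0.1}, {"sz": 0.015, "jaw": 0.1}, {"sz": 0.01, "jaw": 0.1}, {"sz": 0.005, "jaw": 0.1}, {"sz": 0.003, "jaw": 0.1}, {"jaw": 0.1}, {"jaw": 0.1}, {"jaw": 0.1}]}}

```text
t: 26.0
eef_pos: [0.5374, 0.2492, 0.2106]
tool_rot: [0.0, 0.179, 0.984, 0.0]
contact_force: [0.3, 0.2, -2.6]
gripper_width: 0.339
grasp_force: 69.7
```

```bash
python3 - <<'E'
from h import *
to(.5363,.2486,.2068,69.4)
e=bot.get_obs()["eef_pos"]; cs=cam("side")
s=bot.read_camera("side"); 
for B in(box(.5174,.2557,-20.5,.098,.12,.06),box(.5363,.2486,-20.6,.098,.06,.036),box(e[0],e[1],-20.6,e[2]-.0884,.07,.046)):
    print(pix(cs,B).round(1).tolist())
cv2.imwrite("pics/s3.png",cv2.resize(s[90:190,240:360],None,fx=6,fy=6,interpolation=2))
E
```

```text
pos [0.5374 0.2492 0.2106] yaw 69.3 q7 0.76 t 26.0
turn -0.001 then shift [ 0.0008 -0.001   0.0038] | unturned [ 0.0008 -0.001   0.0038]
[[318.7, 142.6], [314.9, 153.7], [277.3, 149.3], [282.1, 138.6]]
[[314.9, 144.5], [312.6, 151.1], [293.8, 148.9], [296.4, 142.4]]
[[317.0, 137.2], [314.0, 145.6], [291.8, 143.1], [295.3, 134.9]]
```

View pics/s3.png

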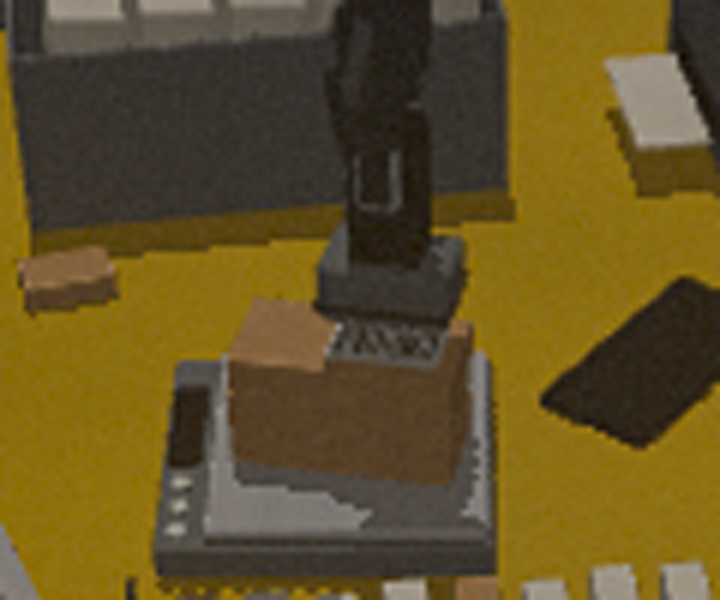

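The side view shows the reader upright over the label, with its near lower edge at crop row ~315 and the label at (330–440, 325–365). I'll check the gap numerically before the final few millimetres.

{"name": "advance", "arguments": {"moves": [{"sx": 0.001, "sy": -0.001, "sz": 0.002, "jaw": 0.1}, {"jaw": 0.1}, {"jaw": 0.1}]}}

```text
t: 26.35
eef_pos: [0.5357, 0.2484, 0.208]
tool_rot: [-0.0, 0.179, 0.984, -0.0]
contact_force: [0.1, -0.0, -2.7]
gripper_width: 0.346
grasp_force: 69.7
```

```bash
python3 - <<'E'
from h import *
o=bot.get_obs();e=o["eef_pos"]; cs=cam("side"); print(e.round(4))
s=bot.read_camera("side"); cv2.imwrite("pics/s4.png",s)
g=cv2.cvtColor(s,6)
for z in(0,.034): print("pred z",z,pix(cs,box(e[0],e[1],-20.6,e[2]-.0884+z,.07,.046)).round(1).tolist())
for col in(298,304,310): print(col,dict(zip(range(128,156),g[128:156,col].tolist())))
print("row139",dict(zip(range(286,324),g[139,286:324].tolist())))
t=bot.read_camera("top"); cv2.imwrite("pics/t4.png",t)
E
```

```text
[0.5357 0.2484 0.208 ]
pred z 0 [[316.5, 138.1], [313.5, 146.5], [291.4, 144.0], [294.8, 135.7]]
pred z 0.034 [[316.5, 129.0], [313.4, 137.3], [290.9, 134.8], [294.4, 126.6]]
298 {128: 31, 129: 28, 130: 32, 131: 35, 132: 33, 133: 32, 134: 45, 135: 53, 136: 55, 137: 55, 138: 54, 139: 48, 140: 54, 141: 54, 142: 41, 143: 48, 144: 56, 145: 70, 146: 67, 147: 81, 148: 83, 149: 85, 150: 67, 151: 66, 152: 71, 153: 64, 154: 70, 155: 68}
304 {128: 35, 129: 29, 130: 30, 131: 31, 132: 33, 133: 29, 134: 31, 135: 43, 136: 56, 137: 60, 138: 55, 139: 51, 140: 50, 141: 56, 142: 56, 143: 38, 144: 49, 145: 68, 146: 72, 147: 53, 148: 67, 149: 81, 150: 81, 151: 66, 152: 66, 153: 66, 154: 68, 155: 66}
310 {128: 38, 129: 37, 130: 34, 131: 30, 132: 29, 133: 46, 134: 47, 135: 54, 136: 55, 137: 57, 138: 52, 139: 52, 140: 51, 141: 52, 142: 52, 143: 48, 144: 33, 145: 55, 146: 57, 147: 92, 148: 56, 149: 64, 150: 87, 151: 76, 152: 64, 153: 67, 154: 70, 155: 69}
row139 {286: 94, 287: 113, 288: 112, 289: 114, 290: 116, 291: 115, 292: 62, 293: 44, 294: 51, 295: 53, 296: 56, 297: 53, 298: 48, 299: 52, 300: 52, 301: 54, 302: 55, 303: 50, 304: 51, 305: 50, 306: 53, 307: 52, 308: 50, 309: 52, 310: 52, 311: 51, 312: 53, 313: 52, 314: 51, 315: 45, 316: 57, 317: 114, 318: 110, 319: 109, 320: 106, 321: 108, 322: 107, 323: 109}
```

The head's sides match the prediction to within 0.5 px. The kinematics give a gap of about 21.6 mm, and the side view says slightly more, so I'll lower it 2 mm and let it settle.

{"name": "advance", "arguments": {"moves": [{"sz": 0.002, "jaw": 0.1}, {"jaw": 0.1}, {"jaw": 0.1}, {"jaw": 0.1}, {"jaw": 0.1}, {"jaw": 0.1}]}}

```text
t: 27.05
eef_pos: [0.5358, 0.2484, 0.206]
tool_rot: [0.0, 0.179, 0.984, 0.0]
contact_force: [-0.3, -0.3, -2.4]
gripper_width: 0.347
grasp_force: 69.7
```

```bash
python3 - <<'E'
from h import *
to(.5363,.2487,.2064,69.4); o=bot.get_obs(); print(np.abs(o["joint_vel"]).max(), o["grasp_force"])
E
```

```text
pos [0.5358 0.2484 0.206 ] yaw 69.3 q7 0.76 t 27.1
turn -0.001 then shift [-0.0003  0.0004 -0.0004] | unturned [-0.0003  0.0004 -0.0004]
0.002566493035979649 69.74598526954651
```

```bash
python3 -c "
from station import bot
print(bot.hand_in())"
```

```text
the job is handed in; nothing more can be done
None
```

I handed the job in at about 27 s: the plain and label cartons are stacked on the base to within about 2 mm, label up, and the reader is held upright and still, centred over the label to within about 1 mm and aligned with its long side. The gap is about 20 mm by arm position; the side camera suggested it could be a few millimetres more.

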